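Register a shelf-peg drilling jig on its first hole with the locating pin

TASK

The first shelf-peg hole in the cabinet side is already drilled but lies hidden under the drilling jig. Take the red locating pin from the drill stand, put it through the red-ringed brass bushing of the jig and, with the tip resting lightly on the board, slide the jig along its rail towards its black knob end until the pin drops into the blind hole; see that it is fully home with its knob sitting on the bushing, and let go. Be gentle so that the tip does not scar the board or tear the rim of the hole, and leave the plane, the wax tin and the marking gauge where they are.

Things in the scene. Friction and masses are not known exactly. Their poses are not given: they have to be found in the camera images.
- pin_knob (a point): Red knob of the loose locating pin (about 60 g): a cylinder 21 mm in diameter, 38 mm tall. This point is on the pin's axis, 25 mm above the knob's flat underside, 13 mm below its top, 56 mm above the pin's tip. z: up along the pin. At the start the pin stands in the drill stand, the knob's underside on the stand's top.
- pin: The locating pin as a whole; origin at the tip, the centre of the lower end of its steel shank. The shank, below the knob, is 8 mm in diameter and 31 mm long, with a bullet nose 1.6 mm high that narrows to 5 mm.
- bush (a point): Centre of the upper rim of the jig's brass index bushing, ringed red; moves with the jig. Its head is 23 mm wide, 6 mm high; the mouth is a cone from 17 mm at the rim to 9 mm, then a 9 mm hole down through the plate. The board's top is 19 mm below this point. Tip on the board: the knob's underside is 12 mm above this point; fully home: on the rim. y: the way the jig slides to the hole; z: up.
- carriage (a joint): Position of the drilling jig along its rail, m, 0 to 0.09, growing along +y of bush; starts at 0 to 0.02. Grey metal carriage, 0.45 kg, drags with about 2 N: plate 52 x 150 x 12 mm, index bushing near its -y end, then three flush steel drill bushings every 32 mm along +y (not for the pin), a saddle over the rail, a black lock knob (left slack) nearer the +y end.
- rail: Aluminium guide rail, 30 x 320 x 10 mm, clamped on the board, a black block at each end; fixed. Origin: middle of its underside, on the board's top face. y: along the rail.
- board: The cabinet side: pale board 220 x 360 x 28 mm, held between brass bench dogs; fixed. Origin: centre of its underside. Its one blind hole, 9 mm wide and 14 mm deep, lies on the line along which the index bushing runs; where on it is not known and not marked: it is hidden under the jig's plate, 15 to 75 mm from where the index bushing starts, towards +y of bush.
- stand: Drill stand: dark wooden block 60 x 120 x 38 mm (x, y, z), fixed. Origin: centre of its underside. The pin stands in a 10 mm hole, 35 mm deep, 35 mm from the centre towards -y; four drills stand up to 46 mm above the block near its +y end.
- plane: Loose block plane, steel, brass and dark wood, 50 x 150 x 45 mm, its length along y. Origin: centre of its sole. Bystander.
- wax: Loose tin of wax with a yellow label, 74 mm in diameter, 52 mm tall. Origin: centre of its underside. Bystander.
- gauge: Loose wooden marking gauge: dark stem 16 x 200 x 16 mm along y with a pale 52 mm fence. Origin: under the middle of the stem, on the bench. Bystander.
Things that resemble listed ones, but are neither listed nor needed, are in the scene too. Several things have the shape of the pin; the one meant has the colours described above.

How it is judged (in metres and radians):
On the way:
1. the pin stands in the index bushing, its shank at least 12 mm below the rim (horizontal distance between pin and bush below 0.004 m and z of pin in the frame of bush below -0.012 m), for 0.2 s.
At the end, for the whole second after the job is handed in: The pin stands upright through the index bushing and in the board's blind hole, fully home: its knob on the bushing's rim to within 2 mm, its tip within 4 mm of the bushing's axis; it is at rest and released (z of pin in the frame of bush below -0.029 m and horizontal distance between pin and bush below 0.004 m and angle between pin's own z axis and vertical below 0.12 rad and linear speed of pin below 0.01 m/s); the robot touches nothing.
It fails at once if the pin is forced against the board with more than 30 N (tip pressed hard, or driven sideways against the hole) (contact force between pin and board above 30 N).
It fails at once if the plane, the wax tin or the marking gauge is moved by more than 15 mm (distance of any of plane, wax, gauge from where it was at the start of the episode above 0.015 m).
It also fails if it takes over 54 s, if anything falls off the work surface, if the arm or the gripper's body presses on something with over 40 N, if the wrist force passes 120 N, or if a joint passes its speed limit or range.

ROBOT

A 7-joint arm with a two-finger parallel gripper is mounted at the origin on the work surface. World frame = base frame: x ahead of the robot, y to its left, z up, the work surface at z = 0. Lengths are in mm, angles in rad, forces in N, time in s.
With the tool pointing down it reaches from about 425 to 975 mm from the base axis. Payload 16.7 kg.
Tool frame: the origin (TCP) lies where the fingers leave the gripper's body, on its centre line; the fingertips stand 73 mm ahead of it and the grasp point (between the pads) lies 54 mm ahead of it; z points along the fingers, y is the line along which they close (so a half turn about z gives the same grasp; the last joint's range is limited). The gripper opens to 85 mm and grips with 20 to 120 N. Pads are 22 mm wide; open, the fingers measure 114 mm over their backs; the gripper's body (76 mm by 85 mm) begins 54 mm behind the grasp point. The pads swing forward as they close: fully open they stand 13 mm farther back than shut.
Start: joints at [-1.302, 0.426, 0.074, 1.606, -0.034, 1.111, -0.067], TCP at [273.886, 616.902, 303.902] pointing down, gripper open.
Joint ranges: [-2.85, 2.85], [-0.5, 2.14], [-1.23, 1.37], [0.21, 2.46], [-1.02, 4.16], [0.16, 2.05], [-2.73, 2.73]. Speed limits (rad/s): [1.89, 1.89, 2.39, 2.39, 3.01, 3.01, 3.01].

INTERFACE

Orientations are given as a unit quaternion [w, x, y, z].
In Python, from plant import * gives the robot as it stands.
- The arm moves only by the tool drive_tool, never from a script. Its argument "moves" is one flat list of numbers, 4 for each row, row after row: the shift along the tool's x, y, z in units of 0.15 m (1.0 is 0.15 m), then the turn about the tool's z in units of 45 degrees (1.0 is 45 degrees). A call has 1 to 12 rows; each row is the pose to reach, as a shift and turn from the pose commanded when the call began, along the tool's axes at that moment; what a row does not reach only later rows make up. A row lasts 1/10 s, in which the tool goes at most 50 mm and 8.59 degrees, less where a joint would pass 70% of its speed; a pose out of reach is approached as far as the arm can. A call with a number of a shift or a turn outside -1 to 1 is refused whole. A call with a gripper value outside its range is refused whole. "fingers" is the opening, from 0 (shut) to 1 (fully open), set as the call begins (left out, the last holds). The fingers move at their own pace and stop on an object; "grip_force" is the grip in N (left out, the last holds). Time passes only in rows, so rows that repeat a pose let the fingers close. It gives the time, the measured TCP pose, the force, the opening and the grip force at its end, in the units of the state.
- observe(): the state, without advancing time (a new reading comes with each control period).
- read_camera(name): name is "scene" or "top"; returns a dict with "color" (420x560x3 uint8, blue, green, red), "depth" (420x560 float32, mm along the optical axis (not along the pixel's ray), 0 where there is no reading), "fov_y" (degrees; the focal length in pixels is half the picture's height over the tangent of half this angle, whatever the lens; pixels are square), "cx", "cy" (the principal point, pixels), "k1" (the pictures are not rectified: a ray, as slopes to the right and down, at radius r is drawn at 1 + k1 r^2 times it, then the intrinsics apply), "extrinsics" (4x4, takes a point from world to camera coordinates). Camera axes: x right, y down, z forward; pixel columns grow to the right and rows downward; lengths in mm; the calibration is good to about 2 mm. A picture is of the moment at which its call begins.
- finish_job(): hands the job in; it is judged then, once.
Trained networks look in a picture, given as the dict that the camera call returned (one of the last four; its "shot" number tells which), for a name from the list of things; names that differ only in an ending like _2 or _b are one class to them, and where a whole thing is asked for, a point or a joint stands for the part that bears it (a point fixed in the world has none). Each returns a list of dicts, best first, with "p" (0 to 1); they miss things now and then, are a little off and sometimes report something else, mostly with a low value. They report only what shows in the picture. A call takes as long as a camera call. They do not tell look-alikes from the thing itself.
- search_frame(picture, target): "uv" ([column, row] in pixels, amid what is visible of it).
- outline_of(picture, target): "region" (420x560 bool, what is visible of it) and "uv" ([column, row] in pixels, amid what is visible of it).
- place_of(picture, target): "uv" ([column, row] in pixels: a listed point, or the origin of a listed thing).
The state is a dict: "time_s": time; "joints": joint angles; "qd": joint speeds; "joint_torque": joint torques, N m; "position": TCP position; "tool_rot": TCP orientation; "force": force on the tool from outside, world axes, zero at the start; "torque": the same for the moment, N m; "grip_width": finger opening in mm; "gripper_force": force on a finger pad.
Only numpy, scipy, OpenCV 4.12 (cv2) and the standard library are available. Lean on these libraries where they do the work, as an engineer would, in place of code of your own. Each camera call takes 0.05 s, during which the arm holds its last target. There are 200 camera calls.

## Working session

There is one attempt and no reset: what is moved stays moved. The work goes in short steps, Python scripts to look and compute and a tool call to move; the robot and the scene stay as the last step left them, time stands still between calls to the robot, and variables do not carry over. Pictures are saved under pics/ and viewed, at most 10 in all, crops included, and the job is handed in when it is done.

Besides the shell and the picture viewer there is one more tool, called as name(argument=value, ...), one argument or row to a line, values as JSON. drive_tool: Moves the arm, as the interface text tells. Shifts and turns lie within -1 to 1; 1 stands for 0.15 m of shift or 45 degrees of turn. Its arguments: {"type":"object","properties":{"moves":{"type":"array"},"fingers":{"type":"number"},"grip_force":{"type":"number"}},"required":["moves"]}

```bash
mkdir -p pics; cat > h.py <<'E'
from plant import *
import numpy as np, cv2
def ray(p,uv):
    f=210/np.tan(np.radians(p["fov_y"]/2)); d=np.array([(uv[0]-p["cx"])/f,(uv[1]-p["cy"])/f])
    u=d.copy()
    for _ in range(20): u=d/(1+p["k1"]*(u@u))
    E=np.array(p["extrinsics"]); R=E[:3,:3]
    return -R.T@E[:3,3], R.T@np.array([u[0],u[1],1.])
def atz(p,uv,z):
    o,d=ray(p,uv); return o+d*(z-o[2])/d[2]
def atd(p,uv):
    o,d=ray(p,uv); return o+d*p["depth"][int(round(uv[1])),int(round(uv[0]))]
E
python3 - <<'E'
from h import *
np.set_printoptions(precision=1,suppress=True)
s=observe();print(s["time_s"],s["position"],s["tool_rot"],s["force"],s["grip_width"])
for n in("top","scene"):
    p=read_camera(n);cv2.imwrite(f"pics/{n}0.png",p["color"])
    print(n,ray(p,(p["cx"],p["cy"])))
    for t in("pin_knob","bush","rail","stand","board"):
        for r in place_of(p,t)[:4]:
            print(t,round(r["p"],2),np.array(r["uv"]),atd(p,r["uv"]),p["color"][int(r["uv"][1]),int(r["uv"][0])])
E
```

```text
0.0 [273.8 616.6 303.2] [-0.   0.2  1.  -0. ] [-0.2  1.   0.7] 85.59678566969588
top (array([ 504.2,   -5.6, 1282.7]), array([ 0.1, -0. , -1. ]))
pin_knob 0.61 [152.3 314. ] [349.2 267.4  71.1] [ 98 103 106]
pin_knob 0.6 [128.2 250.9] [502.2 326.7  65.9] [81 38 10]
pin_knob 0.58 [169.7 298.3] [387.3 223.8  73.5] [  0 126 222]
pin_knob 0.56 [232.7 154.9] [737.   69.9  49.3] [171 179 183]
bush 0.77 [298.2 264.6] [462.8 -89.2  30.2] [ 88 134 169]
rail 0.72 [263.7 235.3] [535.9  -4.5  74.8] [26 26 26]
rail 0.2 [384.  267.8] [ 450.7 -303.9   38.1] [102 104 104]
stand 0.74 [134.4 279.8] [430.1 319.1  37.6] [24 42 71]
stand 0.46 [296.6 268.5] [453.9 -83.9  48. ] [ 33 111 156]
board 0.67 [267.2 255.2] [487.7 -12.3  49.7] [107 109 106]
board 0.19 [133.4 279.4] [431.2 321.3  39.2] [23 42 72]
scene (array([1028.9,  705.3,  639.1]), array([-0.5, -0.7, -0.6]))
pin_knob 0.74 [396.3 233.1] [398.1 230.1  65.9] [ 38 115 229]
pin_knob 0.68 [409.  254.4] [435.2 299.9  72.5] [ 27  31 128]
pin_knob 0.64 [423.4 241.3] [363.3 277.3  61. ] [153 161 165]
pin_knob 0.63 [395.4 285.6] [515.7 343.1  62.4] [163  82  38]
bush 0.71 [287.  183.3] [468.8 -98.8  44.6] [ 52 116 158]
rail 0.91 [285.8 210.5] [545.5  11.   48.2] [ 99 100  98]
board 0.91 [295.7 215.4] [532.4  34.9  43.3] [107 108 104]
board 0.27 [220.8 270.2] [768.5 104.7  33.8] [ 69 149 198]
```

View pics/top0.png

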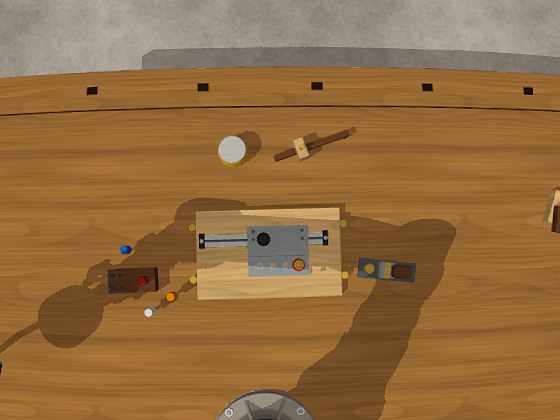

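View pics/scene0.png

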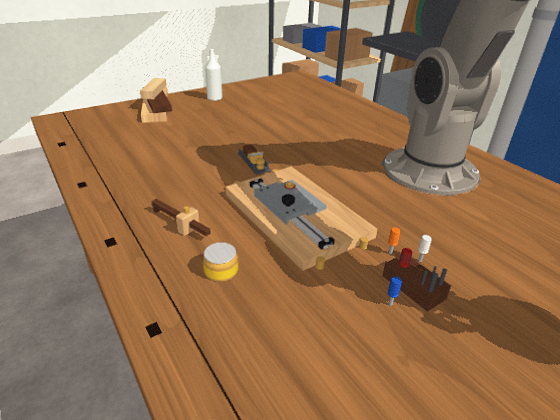

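```bash
python3 - <<'E'
from h import *
np.set_printoptions(precision=1,suppress=True)
print(np.array2string(np.array(observe()["tool_rot"]),precision=4))
for n in("top","scene"):
    p=read_camera(n);c=p["color"]
    hsv=cv2.cvtColor(c,cv2.COLOR_BGR2HSV)
    m=(((hsv[...,0]<4)|(hsv[...,0]>174))&(hsv[...,1]>170)&(hsv[...,2]>60)).astype(np.uint8)
    k,l,st,ce=cv2.connectedComponentsWithStats(m)
    for i in range(1,k):
        if st[i,4]>8:
            u=ce[i];ys,xs=np.where(l==i);P=np.array([atd(p,(x,y)) for x,y in zip(xs,ys)])
            print(n,"red",u,st[i],"z57",atz(p,u,57),"z66",atz(p,u,66),"z76",atz(p,u,76),"z47",atz(p,u,47),np.median(P,0))
    for r in outline_of(p,"carriage")[:1]+outline_of(p,"rail")[:1]+outline_of(p,"stand")[:1]:
        ys,xs=np.where(r["region"]);P=np.array([atd(p,(x,y)) for x,y in zip(xs,ys)])
        print(r["p"],cv2.minAreaRect(P[:,:2].astype(np.float32)),np.percentile(P[:,2],[5,25,50,75,95]))
    if n=="top":
        for r in place_of(p,"bush")[:2]: print("bush",r["p"],atz(p,r["uv"],47))
        S=cv2.resize(c[205:325,90:350],None,fx=3,fy=3,interpolation=cv2.INTER_CUBIC)
        cv2.imwrite("pics/crop.png",S)
        # height profile across plate, x direction near bush
        for v in range(222,280,4): print(v,[int(atd(p,(u,v))[2]) for u in range(246,314,6)],int(atd(p,(298,v))[0]))
E
```

```text
[-0.      0.2074  0.9783 -0.0001]
top red [142.4 280.2] [138 276  11   9  70] z57 [430.1 294.1  57. ] z66 [430.6 291.9  66. ] z76 [431.2 289.4  76. ] z47 [429.5 296.5  47. ] [431.6 290.   75.7]
0.66 ((499.6235656738281, -40.656898498535156), (126.4658432006836, 153.5977783203125), 0.8660445213317871) [38.7 42.5 48.7 51.6 71.3]
0.6 ((496.7362060546875, -1.0130157470703125), (127.1019287109375, 322.1498718261719), 0.8749956488609314) [35.9 40.4 45.5 50.9 55.7]
0.62 ((446.40936279296875, 187.86785888671875), (64.85778045654297, 398.5938720703125), 7.3807759284973145) [32.1 37.  38.9 40.8 54.2]
bush 0.85 [462.5 -83.4  47. ]
bush 0.71 [529.4  -5.8  47. ]
222 [27, 30, 22, 32, 30, 28, 26, 25, 29, 24, 25, 28] 568
226 [27, 50, 50, 50, 53, 48, 50, 48, 49, 47, 50, 30] 557
230 [27, 49, 51, 48, 52, 54, 50, 51, 47, 48, 51, 28] 548
234 [38, 47, 51, 77, 53, 52, 52, 51, 50, 47, 53, 41] 538
238 [37, 54, 75, 74, 79, 48, 52, 49, 50, 50, 51, 39] 528
242 [41, 56, 76, 74, 49, 48, 48, 53, 52, 51, 50, 35] 518
246 [33, 54, 50, 53, 47, 51, 50, 48, 48, 46, 56, 24] 509
250 [27, 49, 52, 55, 47, 52, 50, 52, 52, 48
[... 270 characters left out ...]
6, 45, 41, 39, 47, 40, 28] 449
274 [27, 41, 46, 40, 34, 41, 44, 42, 45, 43, 40, 29] 440
278 [26, 27, 28, 27, 1282, 27, 33, 29, 28, 24, 27, 31] 429
scene red [405.  257.4] [399 248  13  20 145] z57 [433.3 291.1  57. ] z66 [442.5 297.5  66. ] z76 [452.8 304.6  76. ] z47 [423.1 284.   47. ] [439.  294.4  64.6]
0.59 ((697.9828491210938, 304.6291809082031), (1023.7608642578125, 179.42218017578125), 60.386741638183594) [33.  39.9 47.4 49.4 70. ]
0.94 ((693.1361694335938, 299.150146484375), (1036.05029296875, 193.61781311035156), 61.00459289550781) [30.2 37.5 41.1 48.7 62.8]
0.6 ((671.274658203125, 516.25390625), (796.8685913085938, 140.05841064453125), 37.83120346069336) [ 1.3 21.5 36.6 38.3 67.7]
```

View pics/crop.png

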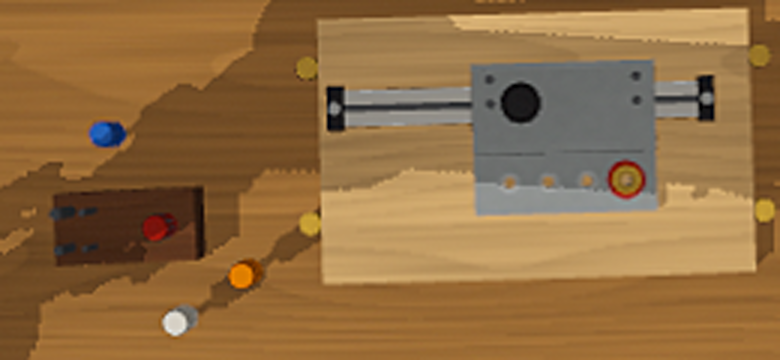

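drive_tool(
  moves=[-0.2,-0.16,0.1,-0.15,-0.45,-0.4,0.2,-0.3,-0.7,-0.6,0.33,-0.45,-0.92,-0.78,0.33,-0.551,-0.92,-0.78,0.33,-0.551,-0.92,-0.78,0.33,-0.551],
  fingers=0.6,
  grip_force=30,
)

```text
time_s: 1.65
position: [353.4, 453.0, 254.7]
tool_rot: [0.0, -0.006, 1.0, 0.0]
force: [-0.6, 1.1, 0.5]
grip_width: 51.4
gripper_force: 0.0
```

```bash
python3 -c "
from plant import *
s=observe();print(s['time_s'],s['position'],s['tool_rot'],s['force'],s['grip_width'])"
```

```text
1.65 [353.4139535  453.03213594 254.73976602] [ 9.90463569e-05 -6.09986599e-03  9.99981377e-01  1.67722212e-04] [-0.61657878  1.1462019   0.46277228] 51.437225068763645
```

drive_tool(
  moves=[-0.15,-0.3,0.1,0,-0.35,-0.65,0.25,0,-0.507,-1,0.33,0,-0.507,-1,0.33,0,-0.507,-1,0.33,0],
)

```text
time_s: 2.15
position: [432.0, 302.7, 204.3]
tool_rot: [-0.0, -0.005, 1.0, -0.001]
force: [-0.7, 1.0, -1.1]
grip_width: 51.2
gripper_force: 0.0
```

```bash
python3 - <<'E'
from h import *
s=observe();print(s['time_s'],s['position'],s['tool_rot'],s['force'])
p=read_camera("scene");cv2.imwrite("pics/s1.png",cv2.resize(p["color"][150:350,260:540],None,fx=2.5,fy=2.5))
E
```

```text
2.15 [431.96060533 302.65788189 204.27472648] [-2.09228495e-04 -5.46416913e-03  9.99984788e-01 -7.22962020e-04] [-0.71601217  1.0260756  -1.05945075]
```

View pics/s1.png

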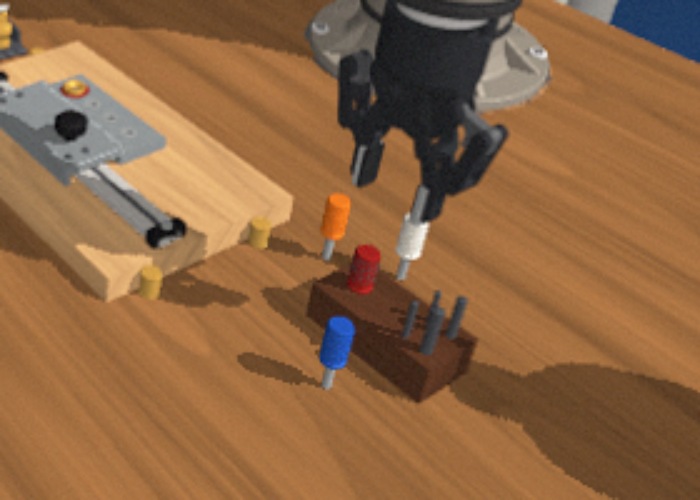

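drive_tool(
  moves=[0,-0.08,0.1,0,0,-0.08,0.3,0,0,-0.08,0.48,0,0,-0.08,0.56,0,0,-0.08,0.56,0],
)

```text
time_s: 2.7
position: [430.0, 294.2, 119.8]
tool_rot: [-0.001, -0.008, 1.0, -0.001]
force: [0.3, 0.1, 0.9]
grip_width: 51.2
gripper_force: 0.0
```

drive_tool(
  moves=[0,0,0,0,0,0,0,0,0,0,0,0,0,0,0,0,0,0,0,0,0,0,0,0],
  fingers=0,
)

```text
time_s: 3.3
position: [431.5, 293.5, 122.1]
tool_rot: [0.001, -0.007, 1.0, 0.001]
force: [-0.9, -0.6, 9.1]
grip_width: 20.2
gripper_force: 29.7
```

```bash
python3 - <<'E'
from h import *
s=observe();print(s['time_s'],s['position'],s['tool_rot'],s['force'],s['gripper_force'])
p=read_camera("scene");cv2.imwrite("pics/s2.png",cv2.resize(p["color"][200:320,330:480],None,fx=4,fy=4))
E
```

```text
3.3 [431.45572585 293.51671234 122.07636385] [ 6.55534876e-04 -7.35581207e-03  9.99972524e-01  6.43835327e-04] [-0.92770541 -0.62911992  9.09932855] 29.6750870347023
```

View pics/s2.png

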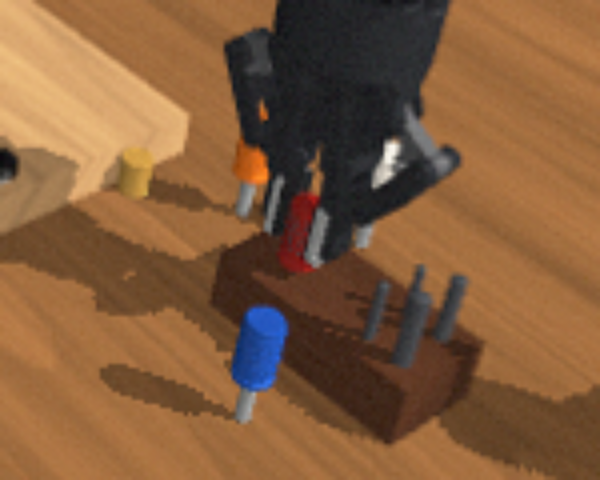

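drive_tool(
  moves=[0,0,-0.08,0,0,0,-0.2,0,0,0,-0.4,0,0,0,-0.53,0,0,0,-0.53,0,0,0,-0.53,0],
)

```text
time_s: 3.95
position: [431.1, 293.3, 201.4]
tool_rot: [0.001, -0.007, 1.0, 0.001]
force: [0.1, -0.5, -1.7]
grip_width: 19.7
gripper_force: 29.4
```

```bash
python3 - <<'E'
from h import *
np.set_printoptions(precision=1,suppress=True)
s=observe();print(s['time_s'],s['position'],s['tool_rot'],s['force'],s['gripper_force'],s['grip_width'])
p=read_camera("scene");c=p["color"]
for r in place_of(p,"bush")[:2]: print("bush",r["uv"],r["p"],atz(p,r["uv"],47))
for r in place_of(p,"pin")[:4]: print("pin",r["uv"],r["p"],atz(p,r["uv"],s["position"][2]-114),c[int(r["uv"][1]),int(r["uv"][0])])
for r in place_of(p,"pin_knob")[:4]: print("k",r["uv"],r["p"],atz(p,r["uv"],s["position"][2]-58),c[int(r["uv"][1]),int(r["uv"][0])])
a=cv2.resize(c[160:215,260:330],(560,440));b=cv2.resize(c[195:245,360:400],(352,440))
a=cv2.resize(c[165:215,260:310],(400,400));b=cv2.resize(c[180:260,360:440],(400,400))
cv2.imwrite("pics/s3.png",np.hstack([a,b]))
q=read_camera("top")
for r in place_of(q,"bush")[:2]: print("bush",r["uv"],r["p"],atz(q,r["uv"],47))
E
```

```text
3.95 [431.1 293.3 201.4] [ 0. -0.  1.  0.] [ 0.1 -0.5 -1.7] 29.39491868019104 19.732423730651973
bush [287.9, 180.7] 0.85 [ 461.3 -105.6   47. ]
pin [391.3, 305.9] 0.56 [579.9 390.2  87.4] [115 135 164]
pin [419.2, 261.1] 0.53 [448.8 335.   87.4] [128 129 136]
pin [390.7, 251.1] 0.52 [474.9 284.4  87.4] [127 128 125]
pin [410.3, 245.0] 0.48 [426.2 291.2  87.4] [172 169 167]
k [418.7, 225.5] 0.76 [427.6 299.5 143.4] [125 128 127]
k [395.1, 232.7] 0.73 [484.4 292.2 143.4] [ 35 124 242]
k [397.4, 284.4] 0.73 [582.9 393.7 143.4] [166  77  29]
k [422.3, 239.2] 0.64 [455.  332.9 143.4] [134 140 145]
bush [296.6, 264.9] 0.73 [462.7 -84.1  47. ]
bush [231.9, 152.9] 0.73 [742.5  72.   47. ]
```

View pics/s3.png

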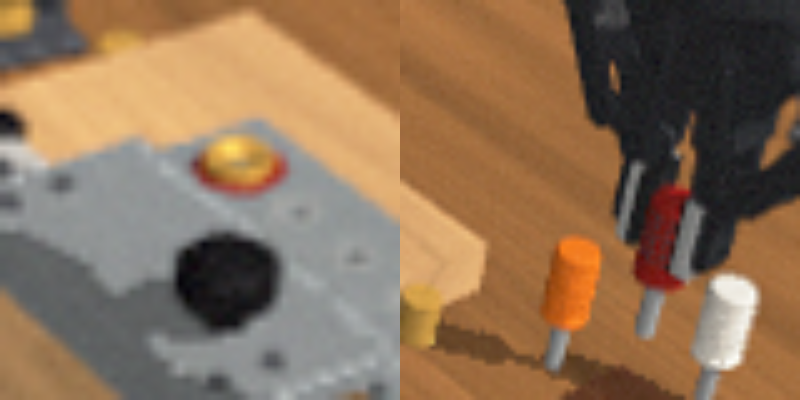

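```bash
python3 - <<'E'
from h import *
np.set_printoptions(precision=1,suppress=True)
p=read_camera("scene")
for uv in((290,184.1),(290,184.8)): print("bush",atz(p,uv,47))
for uv in((409,247.2),): print("tip",[atz(p,uv,z) for z in(85,88,91)])
q=read_camera("top")
print(atz(q,(298.6,265),47))
h=cv2.cvtColor(q["color"],cv2.COLOR_BGR2HSV)[250:280,285:315]
m=((h[...,0]<6)|(h[...,0]>172))&(h[...,1]>140);ys,xs=np.where(m)
print(len(xs),xs.min()+285,xs.max()+285,ys.min()+250,ys.max()+250)
(c,w,a)=cv2.fitEllipse(np.c_[xs,ys].astype(np.float32)[cv2.convexHull(np.c_[xs,ys].astype(np.int32),returnPoints=False).ravel()])
c=np.array(c)+[285,250];print(c,w,atz(q,c,41),atz(q,c,47))
E
```

```text
bush [466.3 -88.   47. ]
bush [468.4 -85.   47. ]
tip [array([431.3, 293. ,  85. ]), array([434.5, 295.3,  88. ]), array([437.8, 297.5,  91. ])]
[462.4 -89.   47. ]
31 293 304 259 270
[298.3 264.3] (11.693023681640625, 12.221569061279297) [463.9 -88.6  41. ] [464.1 -88.2  47. ]
```

drive_tool(
  moves=[-0.04,-0.15,0,0,-0.1,-0.4,0,0,-0.185,-0.7,0,0,-0.185,-1,0,0],
)

```text
time_s: 4.75
position: [462.0, 142.1, 200.4]
tool_rot: [0.0, -0.008, 1.0, -0.0]
force: [0.6, -0.4, 0.1]
grip_width: 19.8
gripper_force: 29.4
```

drive_tool(
  moves=[0,-0.3,0,0,0,-0.6,0,0,0,-0.9,0,0,0,-1,0,0],
)

```text
time_s: 5.15
position: [462.7, -10.6, 200.4]
tool_rot: [-0.0, -0.005, 1.0, -0.0]
force: [0.5, 1.1, -1.6]
grip_width: 19.6
gripper_force: 29.4
```

drive_tool(
  moves=[0,-0.25,0,0,0,-0.45,0,0,0,-0.537,0.08,0,0,-0.537,0.13,0,0,-0.537,0.13,0,0,-0.537,0.13,0],
)

```text
time_s: 5.75
position: [464.4, -86.1, 180.8]
tool_rot: [-0.0, -0.008, 1.0, 0.0]
force: [-0.3, 0.6, -0.6]
grip_width: 19.8
gripper_force: 29.5
```

```bash
python3 - <<'E'
from h import *
np.set_printoptions(precision=2,suppress=True)
s=observe();print(s['time_s'],s['position'],s['tool_rot'],s['force'],s['gripper_force'],s['grip_width'])
p=read_camera("scene");c=p["color"]
cv2.imwrite("pics/s4.png",cv2.resize(c[130:210,250:340],None,fx=7,fy=7,interpolation=cv2.INTER_CUBIC))
E
```

```text
5.75 [464.4  -86.1  180.81] [-0.   -0.01  1.    0.  ] [-0.29  0.59 -0.6 ] 29.47725534439087 19.78658468821842
```

View pics/s4.png

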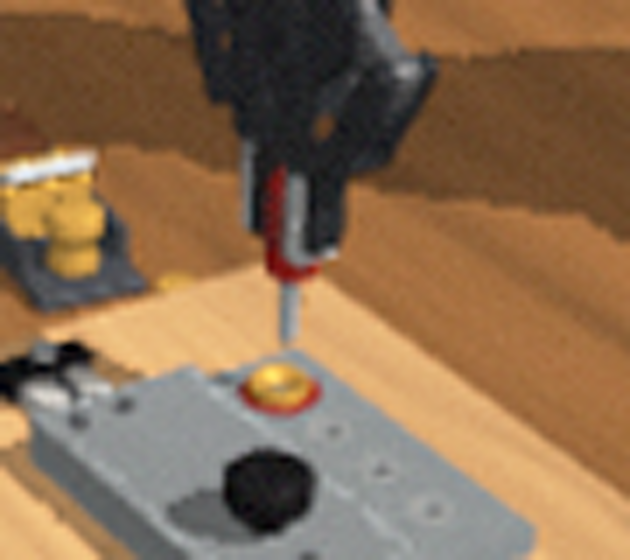

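```bash
python3 - <<'E'
from h import *
np.set_printoptions(precision=1,suppress=True)
p=read_camera("scene")
b=atz(p,(250+281/7,130+382/7),47)
for z in(65,67,69):print(b-atz(p,(250+287/7,130+342/7),z),b)
E
```

```text
[  1.2  -1.1 -18. ] [467.4 -85.7  47. ]
[ -0.8  -3.8 -20. ] [467.4 -85.7  47. ]
[ -2.7  -6.6 -22. ] [467.4 -85.7  47. ]
```

drive_tool(
  moves=[0,-0.01,0.05,0,0,-0.01,0.1,0,0,-0.01,0.13,0,0,-0.01,0.15,0,0,-0.01,0.16,0,0,-0.01,0.16,0],
)

```text
time_s: 6.45
position: [464.4, -88.5, 156.7]
tool_rot: [-0.0, -0.007, 1.0, -0.0]
force: [0.4, -0.2, -0.9]
grip_width: 20.0
gripper_force: 29.5
```

drive_tool(
  moves=[0,0,0.01,0,0,0,0.02,0,0,0,0.03,0,0,0,0.03,0],
)

```text
time_s: 6.85
position: [464.3, -88.5, 152.3]
tool_rot: [-0.0, -0.007, 1.0, -0.0]
force: [0.3, 0.2, -0.4]
grip_width: 20.1
gripper_force: 29.5
```

drive_tool(
  moves=[0,0,0.01,0,0,0,0.02,0,0,0,0.03,0,0,0,0.04,0,0,0,0.04,0],
)

```text
time_s: 7.35
position: [464.3, -88.5, 146.2]
tool_rot: [-0.0, -0.007, 1.0, -0.0]
force: [-0.2, -0.6, -0.6]
grip_width: 20.0
gripper_force: 29.5
```

drive_tool(
  moves=[0,0,0.005,0,0,0,0.01,0,0,0,0.015,0,0,0,0.02,0,0,0,0.02,0],
)

```text
time_s: 7.85
position: [464.4, -88.5, 143.3]
tool_rot: [-0.0, -0.007, 1.0, -0.0]
force: [0.2, 0.4, -0.2]
grip_width: 19.7
gripper_force: 29.5
```

```bash
python3 - <<'E'
from h import *
p=read_camera("scene");c=p["color"]
cv2.imwrite("pics/s5.png",cv2.resize(c[130:210,250:340],None,fx=7,fy=7,interpolation=cv2.INTER_CUBIC))
E
```

```text
(no output)
```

View pics/s5.png

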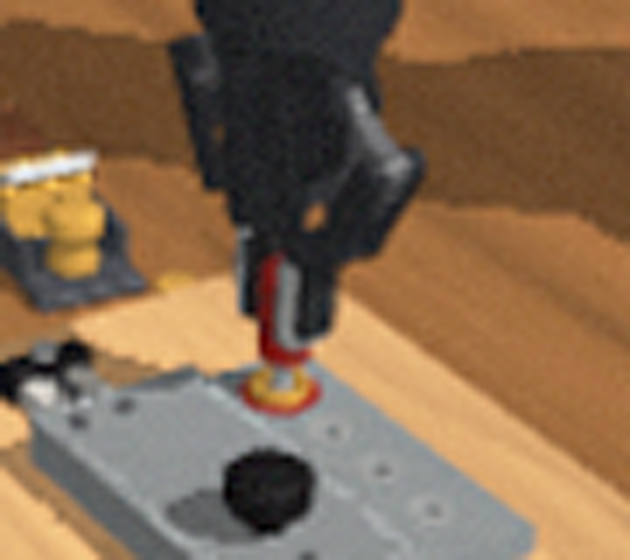

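drive_tool(
  moves=[0,0,0.004,0,0,0,0.008,0,0,0,0.01,0,0,0,0.01,0],
)

```text
time_s: 8.3
position: [465.0, -88.5, 142.6]
tool_rot: [0.001, -0.007, 1.0, 0.0]
force: [-1.9, 0.6, 15.1]
grip_width: 19.9
gripper_force: 30.9
```

drive_tool(
  moves=[0,0,-0.004,0,0,0,-0.004,0],
  grip_force=25,
)

```text
time_s: 8.5
position: [464.6, -88.5, 142.8]
tool_rot: [0.0, -0.007, 1.0, 0.0]
force: [-0.9, 0.2, 5.8]
grip_width: 19.7
gripper_force: 29.9
```

drive_tool(
  moves=[0,0.01,0,0,0,0.02,0,0,0,0.03,0,0,0,0.04,0,0,0,0.05,0,0,0,0.06,0,0,0,0.07,0,0,0,0.08,0,0,0,0.08,0,0],
)

```text
time_s: 9.4
position: [464.6, -77.0, 142.8]
tool_rot: [0.0, -0.007, 1.0, -0.0]
force: [-0.3, -4.3, 6.8]
grip_width: 20.2
gripper_force: 30.8
```

drive_tool(
  moves=[0,0.007,0,0,0,0.0133,0,0,0,0.0133,0,0],
)

```text
time_s: 9.7
position: [464.5, -75.1, 142.8]
tool_rot: [0.0, -0.007, 1.0, -0.0]
force: [-1.1, -5.0, 6.0]
grip_width: 19.8
gripper_force: 30.9
```

drive_tool(
  moves=[0,0.007,0,0,0,0.0133,0,0,0,0.0133,0,0],
)

```text
time_s: 10.0
position: [464.5, -73.2, 142.8]
tool_rot: [0.0, -0.007, 1.0, -0.0]
force: [-0.9, -5.0, 6.2]
grip_width: 19.8
gripper_force: 30.9
```

drive_tool(
  moves=[0,0.007,0,0,0,0.0133,0,0,0,0.0133,0,0],
)

```text
time_s: 10.3
position: [464.5, -71.2, 142.8]
tool_rot: [0.0, -0.007, 1.0, -0.0]
force: [-0.7, -4.7, 6.8]
grip_width: 20.4
gripper_force: 30.9
```

drive_tool(
  moves=[0,0.007,0,0,0,0.0133,0,0,0,0.0133,0,0],
)

```text
time_s: 10.6
position: [464.5, -69.1, 142.9]
tool_rot: [0.0, -0.007, 1.0, -0.0]
force: [-1.0, -3.7, 7.3]
grip_width: 20.2
gripper_force: 30.9
```

drive_tool(
  moves=[0,0.007,0,0,0,0.0133,0,0,0,0.0133,0,0],
)

```text
time_s: 10.9
position: [464.4, -67.1, 142.8]
tool_rot: [0.0, -0.007, 1.0, -0.0]
force: [-0.9, -4.8, 6.6]
grip_width: 19.9
gripper_force: 30.9
```

drive_tool(
  moves=[0,0.007,0,0,0,0.0133,0,0,0,0.0133,0,0],
)

```text
time_s: 11.2
position: [464.3, -65.0, 142.8]
tool_rot: [0.0, -0.007, 1.0, -0.0]
force: [0.2, -4.0, 4.3]
grip_width: 19.7
gripper_force: 30.6
```

drive_tool(
  moves=[0,0.007,0,0,0,0.0133,0,0,0,0.0133,0,0],
)

```text
time_s: 11.5
position: [464.1, -62.4, 142.5]
tool_rot: [0.0, -0.008, 1.0, 0.0]
force: [0.4, -2.1, 0.8]
grip_width: 19.7
gripper_force: 29.8
```

drive_tool(
  moves=[0,0.007,0,0,0,0.0133,0,0,0,0.0133,0,0],
)

```text
time_s: 11.8
position: [464.0, -60.3, 142.5]
tool_rot: [-0.0, -0.008, 1.0, 0.0]
force: [0.7, -0.7, 0.3]
grip_width: 20.0
gripper_force: 29.6
```

drive_tool(
  moves=[0,0.007,0,0,0,0.0133,0,0,0,0.0133,0,0],
)

```text
time_s: 12.1
position: [464.0, -58.4, 142.5]
tool_rot: [-0.0, -0.008, 1.0, -0.0]
force: [0.7, -1.5, -0.6]
grip_width: 19.8
gripper_force: 29.8
```

drive_tool(
  moves=[0,-0.007,0,0,0,-0.0133,0,0,0,-0.0133,0,0,0,-0.0133,0.003,0,0,-0.0133,0.005,0,0,-0.0133,0.005,0],
)

```text
time_s: 12.7
position: [464.0, -60.4, 141.7]
tool_rot: [-0.0, -0.007, 1.0, 0.0]
force: [0.1, 0.7, -0.2]
grip_width: 19.9
gripper_force: 29.2
```

Free; go deeper gently.

drive_tool(
  moves=[0,0,0.003,0,0,0,0.006,0,0,0,0.006,0],
)

```text
time_s: 13.0
position: [464.0, -60.5, 140.8]
tool_rot: [-0.0, -0.007, 1.0, 0.0]
force: [0.7, 1.9, -0.3]
grip_width: 19.9
gripper_force: 29.2
```

drive_tool(
  moves=[0,0,0.003,0,0,0,0.006,0,0,0,0.006,0],
)

```text
time_s: 13.3
position: [464.0, -60.5, 139.9]
tool_rot: [-0.0, -0.007, 1.0, -0.0]
force: [0.7, 1.3, 0.2]
grip_width: 19.9
gripper_force: 29.2
```

drive_tool(
  moves=[0,0,0.003,0,0,0,0.006,0,0,0,0.006,0],
)

```text
time_s: 13.6
position: [464.0, -60.5, 139.0]
tool_rot: [-0.0, -0.007, 1.0, -0.0]
force: [1.3, 2.3, -0.2]
grip_width: 20.1
gripper_force: 29.2
```

drive_tool(
  moves=[0,0,0.01,0,0,0,0.02,0,0,0,0.03,0,0,0,0.035,0,0,0,0.035,0],
)

```text
time_s: 14.1
position: [464.0, -60.6, 133.6]
tool_rot: [-0.0, -0.007, 1.0, -0.0]
force: [1.6, 1.5, -1.4]
grip_width: 20.1
gripper_force: 29.2
```

drive_tool(
  moves=[0,0,0.006,0,0,0,0.012,0,0,0,0.015,0,0,0,0.015,0],
)

```text
time_s: 14.5
position: [464.0, -60.5, 131.5]
tool_rot: [-0.0, -0.007, 1.0, -0.0]
force: [1.2, 1.1, -1.1]
grip_width: 19.8
gripper_force: 29.3
```

drive_tool(
  moves=[0,0,0.003,0,0,0,0.005,0,0,0,0.005,0],
)

```text
time_s: 14.8
position: [464.1, -60.6, 131.0]
tool_rot: [0.0, -0.007, 1.0, 0.0]
force: [-0.7, 0.7, 5.5]
grip_width: 19.6
gripper_force: 29.9
```

drive_tool(
  moves=[0,0,0,0,0,0,0,0,0,0,0,0,0,0,0,0,0,0,0,0,0,0,0,0],
  fingers=0.5,
)

```text
time_s: 15.4
position: [464.0, -60.6, 130.8]
tool_rot: [-0.0, -0.007, 1.0, -0.0]
force: [0.1, -0.1, 0.3]
grip_width: 42.6
gripper_force: 0.0
```

drive_tool(
  moves=[0,0,-0.05,0,0,0,-0.15,0,0,0,-0.35,0,0,0,-0.65,0,0,0,-0.9,0,0,0,-1,0,0,0,-1,0],
)

```text
time_s: 16.1
position: [464.8, -60.6, 283.6]
tool_rot: [0.002, -0.007, 1.0, 0.0]
force: [0.5, -0.2, -1.8]
grip_width: 42.9
gripper_force: 0.0
```

```bash
python3 - <<'E'
from h import *
s=observe();print(s['time_s'],s['position'],s['force'],s['grip_width'])
p=read_camera("scene");c=p["color"]
cv2.imwrite("pics/s6.png",cv2.resize(c[130:220,250:340],None,fx=6,fy=6,interpolation=cv2.INTER_CUBIC))
E
```

```text
16.1 [464.84659915 -60.6107892  283.60268648] [ 0.51841252 -0.21115614 -1.80992446] 42.9201088473765
```

View pics/s6.png

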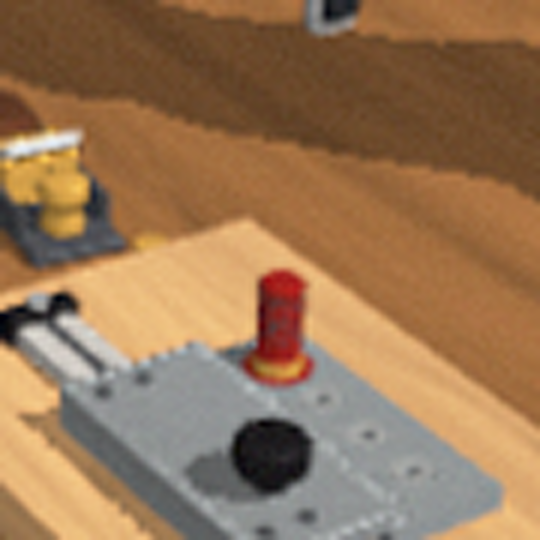

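The picture shows the pin upright at about (282, 320) in the crop, its knob sitting on the brass bushing, and the gripper well clear.

```bash
python3 -c "
from plant import *
print(finish_job())"
```

```text
the job is handed in; nothing more can be done
None
```

The red pin is through the index bushing and fully home in the blind hole, with its knob resting on the rim. It was released and the job handed in at about 16 s; the highest contact force I read was about 15 N, and no verdict came back.

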